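Turn a gas cell round to bring its port up, and close the slotted bar over it

ROBOT

A 6-joint arm with a two-finger parallel gripper is mounted at the origin on a cart in front of the work surface, level with it; the furniture and walls round the work are solid. World frame = base frame: x ahead of the robot, y to its left, z up, the work surface at z = 0. Lengths are in mm, angles in rad, forces in N, time in s.
With the tool pointing down it reaches from about 350 to 775 mm from the base axis. Payload 7.3 kg.
Tool frame: the origin (TCP) lies at the very end of the fingers, on their centre line; the grasp point (between the pads) lies 19 mm behind it; z points along the fingers, y is the line along which they close (so a half turn about z gives the same grasp; the last joint's range is limited). The gripper opens to 92 mm and grips with 3 to 60 N. Pads are 19 mm wide; open, the fingers measure 130 mm over their backs; the gripper's body (75 mm by 190 mm) begins 47 mm behind the grasp point.
Start: joints at [-1.433, 0.342, 1.524, -0, 1.275, -0.146], TCP at [147.025, -504.012, 226.741] pointing down, gripper open.
Joint ranges: [-2.53, 2.53], [-0.77, 2.02], [0.04, 2.7], [-1, 4.14], [0.28, 2.66], [-3.11, 3.11]. Speed limits (rad/s): [2.57, 2.57, 3.14, 3.14, 3.14, 3.14].

INTERFACE

Orientations are given as [roll, pitch, yaw] about the fixed x, y, z axes, in that order (R = Rz(yaw) Ry(pitch) Rx(roll)).
In Python, from plant import * gives the robot as it stands.
- The arm moves only by the tool arm_command, never from a script. Its arguments are lists of equal length, an entry for each row: "gripper": the finger opening in mm, from 0 to 91.8; "dp": the shift along the tool's x, y, z in units of 25 mm (1.0 is 25 mm), a list of three; "twist": the turn about the tool's z in units of 5 degrees (1.0 is 5 degrees). A call has exactly 5 rows; each row shifts and turns the commanded pose from where the row before left it, along the tool's axes as they then stand; what a row does not reach is not made up. A row lasts 1/8 s, in which the tool goes at most 62.5 mm and 10.7 degrees, less where a joint would pass 70% of its speed; a pose out of reach is approached as far as the arm can. A call is refused whole if a number of a shift passes 1 or a number of a turn 1, either way. A call with a gripper value outside its range is refused whole. The fingers move at their own pace and stop on an object; the grip force is fixed at half the most. Time passes only in rows, so rows that do not move let the fingers close, or fill a call up. It gives the time, the measured TCP pose, the force, the opening and the grip force at its end, in the units of the state.
- get_obs(): the state, without advancing time (a new reading comes with each control period).
- capture(name): name is "side" or "top" or "wrist"; returns the picture (420x560x3 uint8, red, green, blue); there is no depth.
- get_calibration(name): a dict with "mtx" (3x3 intrinsics, pixels), "position" and "attitude" of the camera in the world; the wrist camera has in their place "mount" (4x4, takes a point from camera to tool coordinates, whose origin is the TCP and whose axes are the flange's). Camera axes: x right, y down, z forward; pixel columns grow to the right and rows downward; lengths in mm; the calibration is good to about 2 mm. A picture is of the moment at which its call begins: read the wrist's pose just before it. get_calibration takes no time and is no camera call.
- close_job(): hands the job in; it is judged then, once.
The state is a dict: "time": time; "joint_positions": joint angles; "dq": joint speeds; "tau": joint torques, N m; "tool_pos": TCP position; "tcp_rot": TCP orientation; "contact_force": force on the tool from outside, world axes, zero at the start; "moment": the same for the moment, N m; "grip_width": finger opening in mm; "finger_force": force on a finger pad.
Only numpy, scipy, OpenCV 4.12 (cv2) and the standard library are available. Lean on these libraries where they do the work, as an engineer would, in place of code of your own. Each camera call takes 0.05 s, during which the arm holds its last target. There are 200 camera calls.

TASK

Turn the steel gas cell round in its bearings, by its three radial pins, until the longest pin with the domed end (its port) points straight up, in line with the slot of the hinged bar; then swing the bar all the way down so that the port stands through the slot. Do not force the bar down on a pin that is not lined up, and leave the jar, the pellet die and the tin where they stand.

Things in the scene. Friction and masses are not known exactly. Their poses are not given: they have to be found in the camera images.
- stand: Stand, fixed to the table: aluminium plate 96 x 200 x 12 mm (x +-48, y -114 to +86) with two grey bearing pillars 54 mm wide at y +-45 to +-61, round tops 128 mm up. Origin under the cell's middle, at table height. z up; y along the cell's axis, from the bar's hinge toward the other end; x across, to the robot's side (yaw near pi).
- cell_axis (a point): Middle of the gas cell, on its turning axis, 98 mm above the table; axes as the stand's. Steel tube 40 mm in diameter with 58 mm end flanges, 156 mm long. It turns only about its own axis (y), with firm friction (about 2 N at a pin), and stays where it is left; from its start it can be turned either way up to upright and 1 rad beyond, where a stop ends it.
- port_tip (a point): Outer end of the port: steel pin 14 mm thick, domed end 78 mm from the axis, radially out of the cell's middle. z points outward along it, y along the cell. Two shorter turning pins, 14 mm thick with flat ends 60 mm from the axis, stand at 120 degrees either side of it, in the same plane across the axis. At the start the port points down, 2.0 rad or more from upright, to either side.
- bar_hinge (a point): Middle of the slotted bar's hinge: 95 mm from the cell's middle along stand -y, 133.5 mm above the table, between two upright cheeks (outer faces 29 mm either side, top 142 mm above the table). Axes are the stand's; the bar turns about x.
- bar_end (a point): Middle of the bar's solid end, on its upper face, 123 mm from the hinge; y along the bar, outward; z out of the upper face, which looks away from the cell when open. Steel bar 40 mm wide, 7 thick, 132 long from the hinge; slot 22 wide, 82 to 114 mm from the hinge. The port (95 mm from the hinge) passes it only within about 4 degrees of upright.
- bar (a joint): Angle of the bar, rad: 0 = fully down, lying level just above the cell against its own stop; 1.57 = upright; at the start 1.8 to 2.1, leaning outward away from the cell. A stiff hinge: it stays where it is left, and takes about 2 N at its end to move.
- jar: White screw-lid jar, 60 mm in diameter, 82 mm tall, standing nearby; origin at the centre of its underside. A bystander.
- die: Steel pellet die with a plunger, 50 mm in diameter, 75 mm tall; origin at the centre of its underside. A bystander.
- tin: Flat pale sample tin, 60 x 60 x 19 mm; origin at the centre of its underside. A bystander.
There are look-alikes about, which are no part of the job. Of the things shaped like the stand, the aluminium one is meant.

How it is judged (in metres and radians):
At the end, for the whole second after the job is handed in: The port (the longest pin) points up within 0.13 rad (7 degrees; the slot allows about 6), the bar is down within 0.06 rad of its stop with the port through its slot, and the bar is at rest (angle between port_tip's own z axis and vertical below 0.13 rad and value of joint bar below 0.06 rad and velocity of joint bar below 0.05 rad/s); the robot touches nothing.
It fails at once if the bar is forced against the port (over 25 N) (contact force between bar and cell above 25 N).
It fails at once if the jar is displaced by more than 30 mm (distance of jar from where it was at the start of the episode above 0.03 m).
It fails at once if the pellet die is displaced by more than 30 mm (distance of die from where it was at the start of the episode above 0.03 m).
It fails at once if the tin is displaced by more than 30 mm (distance of tin from where it was at the start of the episode above 0.03 m).
It also fails if it takes over 72 s, if anything falls off the work surface, if the arm or the gripper's body presses on something with over 40 N, if the wrist force passes 120 N, or if a joint passes its speed limit or range.

## Working session

There is one attempt and no reset: what is moved stays moved. The work goes in short steps, Python scripts to look and compute and a tool call to move; the robot and the scene stay as the last step left them, time stands still between calls to the robot, and variables do not carry over. Pictures are saved under pics/ and viewed, at most 10 in all, crops included, and the job is handed in when it is done.

Besides the shell and the picture viewer there is one more tool, called after "Emit:" in YAML: its name, and indented under it one key for each argument. arm_command: Moves the arm, as the interface text tells. Its arguments: {"type":"object","properties":{"gripper":{"type":"array"},"dp":{"type":"array"},"twist":{"type":"array"}},"required":["gripper","dp","twist"]}

```bash
ls; mkdir -p pics; python3 - <<'E'
from plant import *
import cv2
for n in("side","top"):
    im=capture(n); cv2.imwrite(f"pics/{n}0.png",im[:,:,::-1])
    print(n,get_calibration(n))
print(get_calibration("wrist"));print(get_obs())
E
```

```text
pics
side {'mtx': array([[448.72244038,   0.        , 278.38756218],
       [  0.        , 448.72244038, 217.02313377],
       [  0.        ,   0.        ,   1.        ]]), 'position': array([  3.32269137, 790.69708222, 678.85681386]), 'attitude': array([-2.16980023,  0.01570952, -2.53740328])}
top {'mtx': array([[523.19154495,   0.        , 283.81400967],
       [  0.        , 523.19154495, 209.99547698],
       [  0.        ,   0.        ,   1.        ]]), 'position': array([ 371.3721739 ,  163.69428546, 1595.59067848]), 'attitude': array([-3.09212041e+00, -5.28274514e-04, -1.54357882e+00])}
{'mtx': array([[345.66555213,   0.        , 279.44359398],
       [  0.        , 345.66555213, 206.85910034],
       [  0.        ,   0.        ,   1.        ]]), 'mount': array([[-3.41146818e-04, -9.51221628e-01, -3.08508182e-01,
         8.46629992e+01],
       [ 9.99999551e-01, -5.97111190e-04,  7.35275193e-04,
        -1.71146149e+00],
       [-8.83623354e-04, -3.08507793e-01,  9.51221405e-01,
        -1.57496403e+02],
       [ 0.00000000e+00,  0.00000000e+00,  0.00000000e+00,
         1.00000000e+00]])}
{'time': 0.1, 'joint_positions': array([-1.43298466e+00,  3.42680784e-01,  1.52488769e+00,  6.99904463e-06,
        1.27539961e+00, -1.45998035e-01]), 'dq': array([ 0.00122285, -0.0015781 , -0.00355122,  0.00152672, -0.00043624,
       -0.00092523]), 'tau': array([ 1.76404235e-03, -4.32003880e+01, -2.44693816e+01,  7.19001051e-02,
        5.26130840e-02, -4.41042198e-05]), 'tool_pos': array([ 146.98408603, -503.6430809 ,  226.11185875]), 'tcp_rot': array([-3.14023283e+00, -2.06719862e-04,  2.83807514e-01]), 'contact_force': array([ 0.6336185 , -0.56363158,  0.32556752]), 'moment': array([0.02041372, 0.02341937, 0.02780446]), 'finger_force': 0.0, 'grip_width': 91.73212861932303}
```

View pics/side0.png

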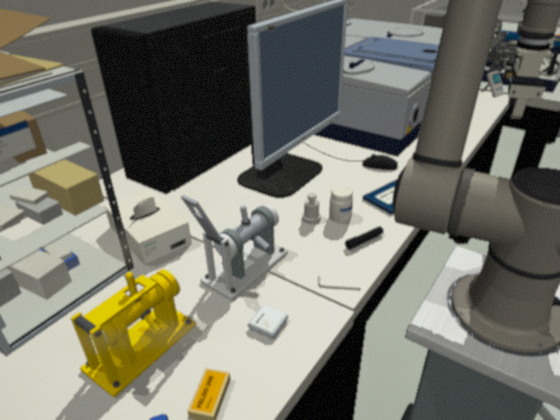

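View pics/top0.png

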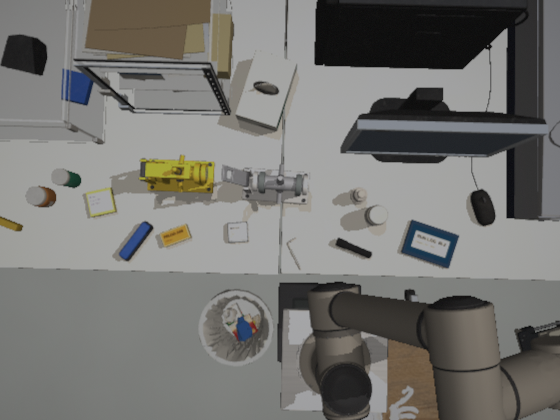

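Side view: the aluminium stand is at about (245,250), with the bar leaning out at (195,220). Top view: stand at about (275,185), yellow look-alike to its left, tin at (238,232), jar at (376,215) and die at (358,196). I'll enlarge both crops.

```bash
python3 - <<'E'
import cv2,numpy as np
a=cv2.imread("pics/side0.png")[185:305,175:300]; b=cv2.imread("pics/top0.png")[155:215,210:320]
a=cv2.resize(a,None,fx=4.8,fy=4.8,interpolation=cv2.INTER_CUBIC)[:, :]
cv2.imwrite("pics/c1.png",a)
cv2.imwrite("pics/c2.png",cv2.resize(b,None,fx=7,fy=7,interpolation=cv2.INTER_CUBIC))
E
```

```text
(no output)
```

View pics/c1.png

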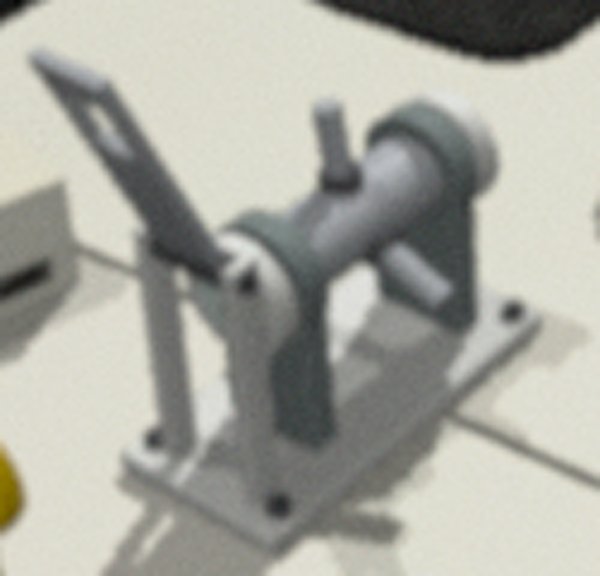

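View pics/c2.png

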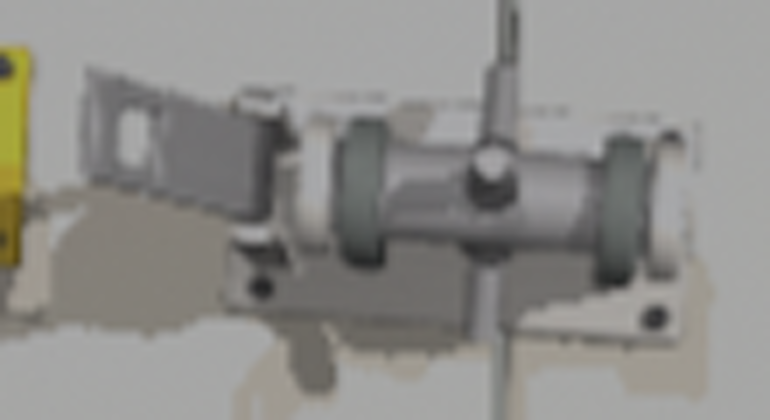

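The side crop shows the bar leaning out, one pin pointing roughly up (328,105) and one pin down toward the robot (440,290). The top crop shows a third pin on the far side, tip near (497,68). I'll locate the stand from the plate corners, bearing rings and pin tips.

```bash
cat > h.py <<'E'
import numpy as np
from scipy.spatial.transform import Rotation as Ro
from plant import *
def cam(n,obs=None):
    c=get_calibration(n)
    if n=="wrist":
        T=np.eye(4);T[:3,:3]=Ro.from_euler('xyz',obs["tcp_rot"]).as_matrix();T[:3,3]=obs["tool_pos"]
        T=T@c["mount"];return c["mtx"],T[:3,:3],T[:3,3]
    return c["mtx"],Ro.from_euler('xyz',c["attitude"]).as_matrix(),np.array(c["position"])
def ray(C,uv):
    K,R,p=C;d=R@np.linalg.solve(K,[*uv,1.]);return p,d/np.linalg.norm(d)
def onz(C,uv,z):
    p,d=ray(C,uv);return p+d*(z-p[2])/d[2]
def proj(C,P):
    K,R,p=C;q=K@(R.T@(np.asarray(P,float)-p));return q[:2]/q[2]
def cross(r1,r2):
    A=sum(np.eye(3)-np.outer(d,d) for p,d in(r1,r2));b=sum((np.eye(3)-np.outer(d,d))@p for p,d in(r1,r2))
    x=np.linalg.solve(A,b);return x,[np.linalg.norm(np.cross(x-p,d)) for p,d in(r1,r2)]
E
python3 - <<'E'
from h import *
np.set_printoptions(precision=1,suppress=True)
S=cam("side");T=cam("top")
s=lambda u,v:(u/4.8+175,v/4.8+185); t=lambda u,v:(u/7+210,v/7+155)
for k in [(125,460),(275,552),(540,320)]: print("side corner",onz(S,s(*k),12))
for k in [(228,310),(685,343),(262,287),(655,318)]: print("top corner",onz(T,t(*k),12))
print("side bolts",onz(S,s(278,505),14),onz(S,s(513,312),14),onz(S,s(154,438),14))
print("up tip",cross(ray(S,s(328,105)),ray(T,t(492,158))))
print("bar corners",cross(ray(S,s(35,55)),ray(T,t(90,68))),cross(ray(S,s(108,88)),ray(T,t(85,180))))
for k in [(497,68),(485,335)]:
    for z in (60,80): print("pin",k,onz(T,t(*k),z))
print("near side",[onz(S,s(440,290),z) for z in(60,80)])
print("rings top",[onz(T,t(*k),98) for k in[(362,120),(362,268),(622,137),(618,285)]])
E
```

```text
side corner [567.8 289.7  12. ]
side corner [473.3 297.1  12. ]
side corner [466.3 100.5  12. ]
top corner [478.9 290.9  12. ]
top corner [470.   92.6  12. ]
top corner [489.3 276.5  12. ]
top corner [480.5 105.9  12. ]
side bolts [489.3 275.3  14. ] [479.5 104.7  14. ] [565.1 272.7  14. ]
up tip (array([530.7, 176.1, 156.7]), [np.float64(1.608337063068344), np.float64(1.6083370630682834)])
bar corners (array([548.8, 323.6, 253.1]), [np.float64(2.259713441792931), np.float64(2.259713441792952)]) (array([508.3, 325. , 253.1]), [np.float64(0.9868735624594013), np.float64(0.9868735624595183)])
pin (497, 68) [580.9 176.9  60. ]
pin (497, 68) [578.2 176.7  80. ]
pin (485, 335) [468.  178.8  60. ]
pin (485, 335) [466.8 178.6  80. ]
near side [array([484.2, 157.4,  60. ]), array([468.7, 177.8,  80. ])]
rings top [array([552.7, 231.4,  98. ]), array([491.8, 229.6,  98. ]), array([548.6, 124.5,  98. ]), array([487.7, 124.5,  98. ])]
```

Geometry so far: cell axis is at about (520,178,98) and the stand yaw about 3.087. A short pin points up, tilted 0.18 rad away from the robot, so the port is the far one, about 2.27 rad from upright. I'll push the top pin toward the robot, then push the port from the far side.

```bash
python3 - <<'E'
from h import *
# 15 rows: turn to yaw 1.517 and move along the straight line
yaw=0.284; dy=(1.517-yaw)/15; d=np.array([418,682])/800
print("twist",-np.degrees(dy)/5)
P=np.array([147.,-504])
for i in range(15):
    tx=np.array([np.cos(yaw),np.sin(yaw)]);ty=np.array([np.sin(yaw),-np.cos(yaw)])
    a=np.array([d@tx,d@ty]);a=a/np.abs(a).max()*.98;a=np.round(a,2);P+=25*(a[0]*tx+a[1]*ty);yaw+=dy
    print(a.tolist(),P.round(),round(yaw,2))
E
```

```text
twist -0.9419426151950733
[0.98, -0.89] [ 164. -476.] 0.37
[0.98, -0.75] [ 180. -449.] 0.45
[0.98, -0.63] [ 196. -425.] 0.53
[0.98, -0.52] [ 210. -401.] 0.61
[0.98, -0.42] [ 224. -378.] 0.7
[0.98, -0.33] [ 238. -356.] 0.78
[0.98, -0.24] [ 251. -335.] 0.86
[0.98, -0.16] [ 264. -314.] 0.94
[0.98, -0.08] [ 277. -293.] 1.02
[0.98, 0.0] [ 290. -272.] 1.11
[0.98, 0.08] [ 302. -251.] 1.19
[0.98, 0.17] [ 315. -230.] 1.27
[0.98, 0.25] [ 329. -208.] 1.35
[0.98, 0.34] [ 342. -186.] 1.43
[0.98, 0.43] [ 356. -163.] 1.52
```

Emit:
arm_command:
  gripper: [0, 0, 0, 0, 0]
  dp:
    - [0.98, -0.89, 0]
    - [0.98, -0.75, 0]
    - [0.98, -0.63, 0]
    - [0.98, -0.52, 0]
    - [0.98, -0.42, 0]
  twist: [-0.94, -0.94, -0.94, -0.94, -0.94]

```text
time: 0.72
tool_pos: [224.7, -377.4, 226.5]
tcp_rot: [-3.141, -0.0, 0.697]
contact_force: [-0.7, 0.2, 0.9]
grip_width: 46.2
finger_force: 0.0
```

Emit:
arm_command:
  gripper: [0, 0, 0, 0, 0]
  dp:
    - [0.98, -0.33, 0]
    - [0.98, -0.24, 0]
    - [0.98, -0.16, 0]
    - [0.98, -0.08, 0]
    - [0.98, 0, 0]
  twist: [-0.94, -0.94, -0.94, -0.94, -0.94]

```text
time: 1.35
tool_pos: [290.0, -271.1, 226.5]
tcp_rot: [-3.141, -0.0, 1.107]
contact_force: [-0.6, 0.4, 0.1]
grip_width: 0.7
finger_force: 0.0
```

Emit:
arm_command:
  gripper: [0, 0, 0, 0, 0]
  dp:
    - [0.98, 0.08, 0]
    - [0.98, 0.17, 0]
    - [0.98, 0.25, 0]
    - [0.98, 0.34, 0]
    - [0.98, 0.43, 0]
  twist: [-0.94, -0.94, -0.94, -0.94, -0.94]

```text
time: 1.98
tool_pos: [356.9, -162.7, 226.5]
tcp_rot: [-3.141, -0.0, 1.517]
contact_force: [0.3, -0.3, 0.4]
grip_width: 0.3
finger_force: 0.0
```

Emit:
arm_command:
  gripper: [0, 0, 0, 0, 0]
  dp:
    - [0.94, 0.5, 0]
    - [0.94, 0.5, 0]
    - [0.94, 0.5, 0]
    - [0.94, 0.5, 0]
    - [0.94, 0.5, 0]
  twist: [0, 0, 0, 0, 0]

```text
time: 2.6
tool_pos: [425.9, -48.9, 226.5]
tcp_rot: [-3.141, -0.0, 1.514]
contact_force: [0.3, -0.2, -1.0]
grip_width: 0.4
finger_force: 0.0
```

Emit:
arm_command:
  gripper: [0, 0, 0, 0, 0]
  dp:
    - [0.94, 0.5, 0]
    - [0.94, 0.5, 0]
    - [0.94, 0.5, 0]
    - [0.94, 0.5, 0]
    - [0.94, 0.5, 0]
  twist: [0, 0, 0, 0, 0]

```text
time: 3.22
tool_pos: [494.9, 64.9, 226.3]
tcp_rot: [-3.141, 0.0, 1.514]
contact_force: [-0.1, 0.4, -0.1]
grip_width: 0.3
finger_force: 0.0
```

Emit:
arm_command:
  gripper: [0, 0, 0, 0, 0]
  dp:
    - [0.92, 0.52, 0]
    - [0.92, 0.52, 0]
    - [0.92, 0.52, 0]
    - [0.92, 0.52, 0]
    - [0.92, 0.52, 0]
  twist: [0, 0, 0, 0, 0]

```text
time: 3.85
tool_pos: [566.3, 175.9, 226.2]
tcp_rot: [-3.141, 0.0, 1.514]
contact_force: [1.3, 0.1, -0.6]
grip_width: 0.1
finger_force: 0.0
```

```bash
python3 - <<'E'
from h import *
import cv2
o=get_obs();print(o["tool_pos"],o["tcp_rot"])
w=capture("wrist")[:,:,::-1];s=capture("side")[:,:,::-1]
cv2.imwrite("pics/w1.png",w);cv2.imwrite("pics/s1.png",s)
C=cam("wrist",o);np.save("o1.npy",np.r_[o["tool_pos"],o["tcp_rot"]])
for p in[(530.7,177,156.7),(520,178,98),(464,178,78)]:print(proj(C,p))
a=cv2.resize(s[150:310,160:320],(560,560),interpolation=2)
a=cv2.resize(a,(420,420));cv2.imwrite("pics/j1.png",np.hstack([cv2.resize(w,(380,285)),cv2.resize(s[140:305,150:310],(400,412))[:285]]) if 0 else w)
E
```

```text
[566.34013336 175.91543576 226.15403099] [-3.14059628e+00  3.80400841e-04  1.51428967e+00]
[228.70437123 224.41416453]
[225.79469919 199.65406935]
[168.5016208  196.65524094]
```

View pics/w1.png

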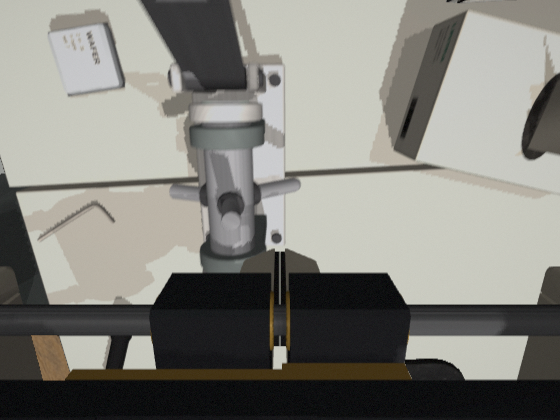

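The wrist view shows the short pin top at (231,220), the near pin at (172,190) and the far pin at (298,184), all as predicted. I'll lower the closed fingers behind the top pin.

Emit:
arm_command:
  gripper: [0, 0, 0, 0, 0]
  dp:
    - [0.1, 0, 0.8]
    - [0, 0, 0.8]
    - [0, 0, 0.8]
    - [0, 0, 0.8]
    - [0, 0, 0.8]
  twist: [0, 0, 0, 0, 0]

```text
time: 4.58
tool_pos: [565.7, 176.8, 125.9]
tcp_rot: [-3.141, 0.001, 1.514]
contact_force: [0.4, 0.5, -0.1]
grip_width: 0.5
finger_force: 0.0
```

Emit:
arm_command:
  gripper: [0, 0, 0, 0, 0]
  dp:
    - [0, -0.4, 0]
    - [0, -0.4, 0]
    - [0, -0.4, 0]
    - [0, -0.3, 0]
    - [0, -0.3, 0]
  twist: [0, 0, 0, 0, 0]

```text
time: 5.2
tool_pos: [521.4, 180.4, 127.4]
tcp_rot: [3.14, -0.001, 1.514]
contact_force: [2.8, -0.2, -0.1]
grip_width: 0.4
finger_force: 1.5
```

Emit:
arm_command:
  gripper: [0, 0, 0, 0, 0]
  dp:
    - [0, -0.25, 0.05]
    - [0, -0.25, 0.05]
    - [0, -0.25, 0]
    - [0, -0.25, 0]
    - [0, -0.2, 0]
  twist: [0, 0, 0, 0, 0]

```text
time: 5.82
tool_pos: [490.9, 181.9, 124.2]
tcp_rot: [-3.141, 0.0, 1.514]
contact_force: [3.9, 0.2, 1.4]
grip_width: 0.5
finger_force: 1.3
```

```bash
python3 - <<'E'
from h import *
import cv2
s=capture("side")[:,:,::-1];t=capture("top")[:,:,::-1]
a=cv2.resize(s[150:310,160:320],(500,500),interpolation=2)
cv2.imwrite("pics/s2.png",a)
E
```

```text
(no output)
```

View pics/s2.png

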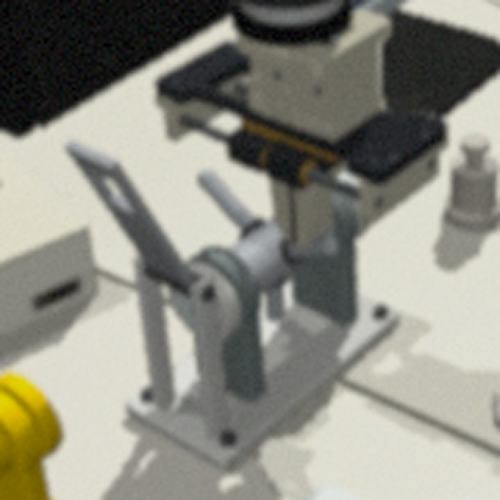

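The side view shows the short pin pushed round and the port now rising on the far side, tip at (208,180), about 50° from upright. Next I'll lift, go over to the far side and push the port itself.

Emit:
arm_command:
  gripper: [0, 0, 0, 0, 0]
  dp:
    - [0, 0, -0.8]
    - [0, 0, -0.9]
    - [0, 0, -0.9]
    - [0, 1, -0.4]
    - [0, 1, 0]
  twist: [0, 0, 0, 0, 0]

```text
time: 6.55
tool_pos: [541.2, 179.3, 199.7]
tcp_rot: [-3.14, -0.0, 1.515]
contact_force: [0.2, 0.3, 0.1]
grip_width: 0.5
finger_force: 0.0
```

Emit:
arm_command:
  gripper: [0, 0, 0, 0, 0]
  dp:
    - [0, 1, 0]
    - [0, 1, 0]
    - [0, 1, 0]
    - [0, 0.1, 0.7]
    - [0, 0, 0.9]
  twist: [0, 0, 0, 0, 0]

```text
time: 7.18
tool_pos: [617.3, 174.7, 157.1]
tcp_rot: [-3.139, 0.0, 1.514]
contact_force: [0.1, 0.5, -0.9]
grip_width: 0.1
finger_force: 0.0
```

Emit:
arm_command:
  gripper: [0, 0, 0, 0, 0]
  dp:
    - [0, 0, 0.8]
    - [0, 0, 0.5]
    - [0, -0.3, 0]
    - [0, -0.3, 0]
    - [0, -0.3, 0]
  twist: [0, 0, 0, 0, 0]

```text
time: 7.8
tool_pos: [601.4, 175.9, 130.7]
tcp_rot: [3.126, -0.002, 1.514]
contact_force: [18.3, -2.1, 11.0]
grip_width: 0.2
finger_force: 10.7
```

The force is mostly friction from sliding up the tip, so I'll follow the tip's arc instead, with up and toward moves together.

Emit:
arm_command:
  gripper: [0, 0, 0, 0, 0]
  dp:
    - [0, 0, -0.3]
    - [0, -0.15, -0.25]
    - [0, -0.2, -0.2]
    - [0, -0.25, -0.2]
    - [0, -0.25, -0.1]
  twist: [0, 0, 0, 0, 0]

```text
time: 8.43
tool_pos: [576.6, 177.1, 155.0]
tcp_rot: [3.136, -0.0, 1.514]
contact_force: [7.7, -2.6, 9.4]
grip_width: 0.2
finger_force: 5.9
```

Emit:
arm_command:
  gripper: [0, 0, 0, 0, 0]
  dp:
    - [0, -0.15, -0.05]
    - [0, -0.2, -0.05]
    - [0, -0.2, -0.05]
    - [0, -0.2, 0]
    - [0, -0.15, 0]
  twist: [0, 0, 0, 0, 0]

```text
time: 9.05
tool_pos: [558.3, 178.1, 163.1]
tcp_rot: [3.124, -0.002, 1.514]
contact_force: [10.5, -4.6, 28.1]
grip_width: 0.0
finger_force: 14.0
```

Emit:
arm_command:
  gripper: [0, 0, 0, 0, 0]
  dp:
    - [0, 0.5, -0.2]
    - [0, 0.5, 0]
    - [0, 0.4, 0.4]
    - [0, 0, 0.4]
    - [0, 0, 0]
  twist: [0, 0, 0, 0, 0]

```text
time: 9.68
tool_pos: [586.1, 176.3, 139.5]
tcp_rot: [-3.137, 0.001, 1.514]
contact_force: [0.3, 0.3, -0.0]
grip_width: 0.2
finger_force: 0.0
```

```bash
python3 - <<'E'
from h import *
import cv2
s=capture("side")[:,:,::-1];t=capture("top")[:,:,::-1]
o=get_obs();w=capture("wrist")[:,:,::-1];print(o["tool_pos"])
np.save("o2.npy",np.r_[o["tool_pos"],o["tcp_rot"]])
a=cv2.resize(s[170:300,180:310],(400,400),interpolation=2)
b=cv2.resize(w[100:300,130:330],(400,400),interpolation=2)
cv2.imwrite("pics/s3.png",np.hstack([a,b]))
E
```

```text
[586.99391382 176.53883638 141.13575307]
```

View pics/s3.png

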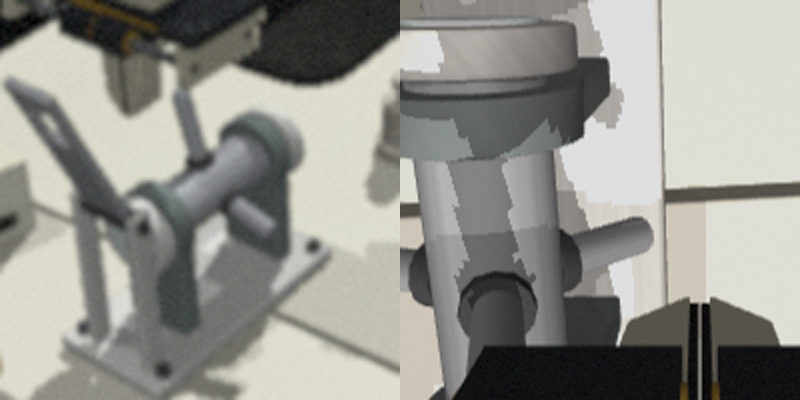

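The side half shows the port near upright, tip at crop (182,92) and base at (200,160). The wrist half shows its base at (497,305). I'll compute its angle.

```bash
python3 - <<'E'
from h import *
np.set_printoptions(precision=1,suppress=True)
S=cam("side");n=np.array([-.054,-.9985,0]);xs=np.array([-.9985,.054,0])
for c in [(520,178,98),(520,181,98)]:
  c=np.array(c,float)
  for u,v in[(182,90),(182,94),(200,160)]:
    p,d=ray(S,(u*130/400+180,v*130/400+170)); q=p+d*((c-p)@n)/(d@n); print(q,(q-c)@xs,q[2]-98)
E
```

```text
[537.9 177.  173.9] -17.920329815813233 75.86511684995799
[538.2 177.  170.5] -18.21412705377018 72.49245258103099
[525.5 177.7 120. ] -5.534147308805948 22.027653064019773
[535.2 180.2 176.5] -15.173887859609652 78.4559046898774
[535.4 180.2 173.1] -15.466177812761794 75.100543393708
[522.8 180.8 122.9] -2.851250894464592 24.894646329366083
```

Emit:
arm_command:
  gripper: [66, 66, 66, 66, 66]
  dp:
    - [0, 0, -0.8]
    - [0, 0, -0.9]
    - [0, -0.3, -0.4]
    - [0, -0.8, 0]
    - [0, -0.7, 0]
  twist: [0, 0, 0, 0, 0]

```text
time: 10.45
tool_pos: [541.3, 179.1, 194.1]
tcp_rot: [-3.141, 0.0, 1.514]
contact_force: [-0.1, -0.1, 0.3]
grip_width: 45.6
finger_force: 0.0
```

Emit:
arm_command:
  gripper: [66, 66, 66, 66, 66]
  dp:
    - [0, -0.7, 0]
    - [0, -0.16, 0]
    - [0, 0, 0.6]
    - [0, 0, 0.7]
    - [0, 0, 0.7]
  twist: [0, 0, 0, 0, 0]

```text
time: 11.08
tool_pos: [521.3, 180.0, 142.4]
tcp_rot: [-3.141, 0.0, 1.514]
contact_force: [-0.8, -1.3, -0.3]
grip_width: 66.0
finger_force: 0.0
```

Emit:
arm_command:
  gripper: [66, 40, 20, 10, 10]
  dp:
    - [0, -0.03, 0.3]
    - [0, 0, 0]
    - [0, 0, 0]
    - [0, 0, 0]
    - [0, 0, 0]
  twist: [0, 0, 0, 0, 0]

```text
time: 11.7
tool_pos: [521.2, 180.4, 137.6]
tcp_rot: [3.139, -0.001, 1.514]
contact_force: [2.2, 0.1, 2.1]
grip_width: 30.7
finger_force: 1.1
```

Emit:
arm_command:
  gripper: [10, 10, 10, 10, 10]
  dp:
    - [0, 0, 0]
    - [0, 0, 0]
    - [0, 0, 0]
    - [0, 0, 0]
    - [0, 0, 0]
  twist: [0, 0, 0, 0, 0]

```text
time: 12.32
tool_pos: [522.0, 180.3, 137.2]
tcp_rot: [3.138, -0.0, 1.514]
contact_force: [6.0, 0.5, 0.3]
grip_width: 13.7
finger_force: 29.9
```

The width of 13.7 mm means the pads lie flat on the pin, so the port is upright. I'll relieve the side force, release and lift.

Emit:
arm_command:
  gripper: [10, 10, 30, 50, 50]
  dp:
    - [0, 0.05, 0]
    - [0, 0, 0]
    - [0, 0, 0]
    - [0, 0, 0]
    - [0, 0, -0.6]
  twist: [0, 0, 0, 0, 0]

```text
time: 12.95
tool_pos: [520.0, 180.0, 150.6]
tcp_rot: [-3.137, 0.001, 1.514]
contact_force: [1.1, 0.5, -0.4]
grip_width: 39.1
finger_force: 0.0
```

Emit:
arm_command:
  gripper: [50, 50, 50, 0, 0]
  dp:
    - [0, 0, -0.9]
    - [0, 0, -1]
    - [0, 0, -1]
    - [0, 0, -1]
    - [0, 0, -1]
  twist: [0, 0, 0, 0, 0]

```text
time: 13.58
tool_pos: [521.1, 180.2, 275.9]
tcp_rot: [-3.141, 0.0, 1.514]
contact_force: [-0.1, -0.1, -0.8]
grip_width: 34.7
finger_force: 0.0
```

```bash
python3 - <<'E'
from h import *
import cv2
s=capture("side")[:,:,::-1];t=capture("top")[:,:,::-1]
o=get_obs();w=capture("wrist")[:,:,::-1];print(o["tool_pos"])
C=cam("wrist",o)
for q in[(520.5,180,98),(520.5,180,176),(520.5,180,120)]:print(proj(C,q),(proj(cam("side"),q)-[180,170])*400/130)
a=cv2.resize(s[170:300,180:310],(400,400),interpolation=2)
b=cv2.resize(w[100:300,180:380],(400,400),interpolation=2)
cv2.imwrite("pics/s4.png",np.hstack([a,b]))
E
```

```text
[522.51566186 180.51767003 277.71356199]
[276.43982232 185.19551947] [205.33086031 189.04002568]
[276.1739889  209.68279554] [198.98776074  96.69385969]
[276.37707689 190.97532255] [203.59980051 163.83835046]
```

View pics/s4.png

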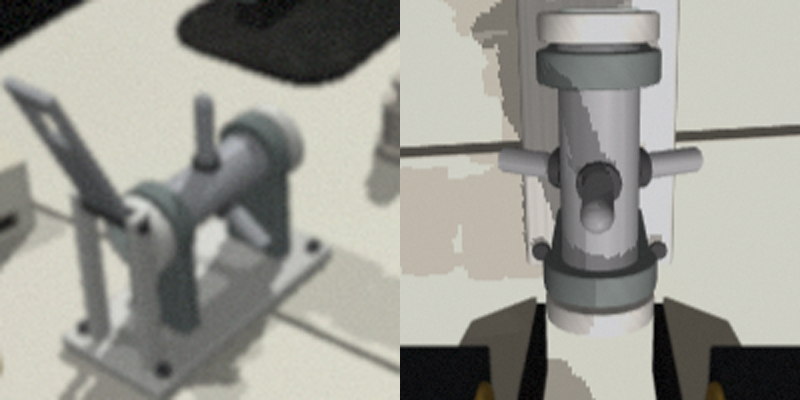

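The wrist half shows the port tip (597,217) over its base (600,182) with both side pins level, so it is upright to within about 0.02 rad. Now the bar: I'll go over it and come down behind its outer face, with fingers opened 26 mm so they straddle the port at the end.

Emit:
arm_command:
  gripper: [26, 26, 26, 26, 26]
  dp:
    - [0.5, 0, -0.6]
    - [1, -0.03, 0]
    - [1, -0.03, 0]
    - [1, -0.03, 0]
    - [1, -0.03, 0]
  twist: [0, 0, 0, 0, 0]

```text
time: 14.35
tool_pos: [524.3, 293.3, 287.8]
tcp_rot: [-3.139, 0.001, 1.514]
contact_force: [0.1, 0.3, -1.7]
grip_width: 25.7
finger_force: 0.0
```

Emit:
arm_command:
  gripper: [26, 26, 26, 26, 26]
  dp:
    - [1, -0.03, 0]
    - [1, 0, 0]
    - [0.3, 0, 0.5]
    - [0, 0, 1]
    - [0, 0, 0.9]
  twist: [0, 0, 0, 0, 0]

```text
time: 14.98
tool_pos: [526.8, 349.2, 226.6]
tcp_rot: [-3.139, 0.002, 1.514]
contact_force: [0.9, 0.1, -0.4]
grip_width: 26.1
finger_force: 0.0
```

Emit:
arm_command:
  gripper: [26, 26, 26, 26, 26]
  dp:
    - [-0.5, 0, 0]
    - [-0.5, 0, 0]
    - [-0.5, 0, 0]
    - [-0.5, 0, 0]
    - [-0.42, 0, 0]
  twist: [0, 0, 0, 0, 0]

```text
time: 15.6
tool_pos: [524.3, 288.7, 229.7]
tcp_rot: [3.141, -0.0, 1.514]
contact_force: [0.9, 1.0, 1.1]
grip_width: 26.0
finger_force: 0.6
```

Emit:
arm_command:
  gripper: [26, 26, 26, 26, 26]
  dp:
    - [-0.5, 0, -0.1]
    - [-0.5, 0, -0.1]
    - [-0.4, 0, 0]
    - [-0.4, 0, 0]
    - [-0.4, 0, 0]
  twist: [0, 0, 0, 0, 0]

```text
time: 16.23
tool_pos: [520.9, 234.2, 234.1]
tcp_rot: [-3.141, 0.0, 1.514]
contact_force: [0.1, 2.1, -0.6]
grip_width: 26.2
finger_force: 0.6
```

Emit:
arm_command:
  gripper: [26, 26, 26, 26, 26]
  dp:
    - [-0.45, 0, 0.12]
    - [-0.45, 0, 0.2]
    - [-0.45, 0, 0.3]
    - [-0.4, 0, 0.4]
    - [-0.37, 0, 0.42]
  twist: [0, 0, 0, 0, 0]

```text
time: 16.85
tool_pos: [517.9, 181.2, 197.3]
tcp_rot: [-3.141, 0.0, 1.514]
contact_force: [-0.2, 1.0, 0.3]
grip_width: 26.0
finger_force: 0.4
```

```bash
python3 - <<'E'
from h import *
import cv2
s=capture("side")[:,:,::-1];w=capture("wrist")[:,:,::-1]
a=cv2.resize(s[170:300,180:310],(400,400),interpolation=2)
b=cv2.resize(w[120:400,140:420],(400,400),interpolation=2)
cv2.imwrite("pics/s5.png",np.hstack([a,b]))
E
```

```text
(no output)
```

View pics/s5.png

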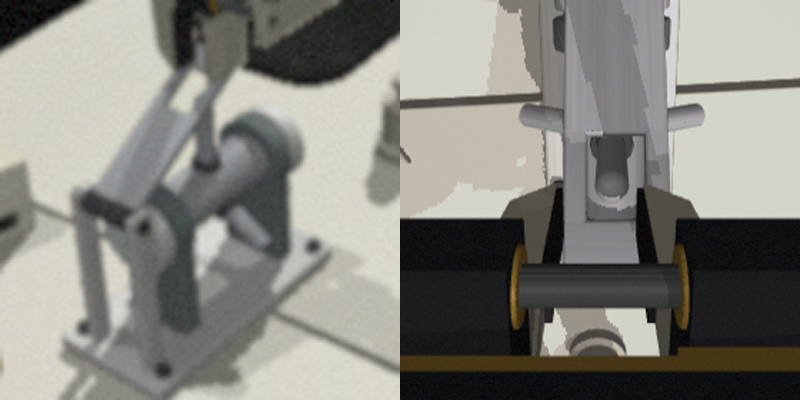

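The wrist half shows the port tip at (612,185), centred in the slot (585–640), with the fingers on either side about 2–3 mm left of centre. I'll correct that and go on down gently.

Emit:
arm_command:
  gripper: [26, 26, 26, 26, 26]
  dp:
    - [-0.2, 0.1, 0.3]
    - [-0.15, 0, 0.3]
    - [-0.15, 0, 0.3]
    - [-0.1, 0, 0.25]
    - [-0.08, 0, 0.2]
  twist: [0, 0, 0, 0, 0]

```text
time: 17.58
tool_pos: [519.4, 164.7, 164.0]
tcp_rot: [-3.141, 0.0, 1.514]
contact_force: [-0.7, 1.2, -0.1]
grip_width: 25.9
finger_force: 0.3
```

Emit:
arm_command:
  gripper: [26, 26, 26, 26, 26]
  dp:
    - [-0.08, 0, 0.15]
    - [-0.06, 0, 0.15]
    - [-0.05, 0, 0.15]
    - [0, 0, 0.15]
    - [0, 0, 0.1]
  twist: [0, 0, 0, 0, 0]

```text
time: 18.2
tool_pos: [519.2, 159.9, 146.7]
tcp_rot: [-3.141, 0.0, 1.514]
contact_force: [0.1, -0.5, 1.2]
grip_width: 26.6
finger_force: 0.3
```

Emit:
arm_command:
  gripper: [26, 26, 26, 26, 26]
  dp:
    - [0, 0, 0.1]
    - [0, 0, 0.08]
    - [0, 0, 0.08]
    - [0, 0, 0.06]
    - [0, 0, 0.05]
  twist: [0, 0, 0, 0, 0]

```text
time: 18.82
tool_pos: [519.2, 160.0, 137.6]
tcp_rot: [3.142, 0.0, 1.514]
contact_force: [1.1, -0.8, 0.3]
grip_width: 25.8
finger_force: 0.3
```

Emit:
arm_command:
  gripper: [26, 26, 26, 26, 26]
  dp:
    - [0, 0, 0.04]
    - [0, 0, 0.04]
    - [0, 0, 0.03]
    - [0, 0, 0]
    - [0, 0, 0]
  twist: [0, 0, 0, 0, 0]

```text
time: 19.45
tool_pos: [519.4, 160.1, 136.9]
tcp_rot: [3.14, -0.0, 1.514]
contact_force: [-5.3, -1.5, 15.9]
grip_width: 25.9
finger_force: 7.4
```

The stop is felt at z = 137, which is the bar's level height. I'll lift clear and check.

Emit:
arm_command:
  gripper: [26, 26, 26, 26, 26]
  dp:
    - [0, 0, -0.4]
    - [0, 0, -0.8]
    - [0, 0, -1]
    - [0, 0, -1]
    - [0, 0, -1]
  twist: [0, 0, 0, 0, 0]

```text
time: 20.08
tool_pos: [519.2, 160.1, 240.8]
tcp_rot: [-3.142, -0.0, 1.514]
contact_force: [1.1, 0.3, 0.4]
grip_width: 25.9
finger_force: 0.0
```

Emit:
arm_command:
  gripper: [26, 26, 26, 26, 26]
  dp:
    - [0, 0, -0.7]
    - [0, 0, -0.3]
    - [0, 0, 0]
    - [0, 0, 0]
    - [0, 0, 0]
  twist: [0, 0, 0, 0, 0]

```text
time: 20.7
tool_pos: [519.0, 160.0, 264.2]
tcp_rot: [-3.14, 0.0, 1.514]
contact_force: [0.1, 1.4, 0.1]
grip_width: 25.9
finger_force: 0.0
```

```bash
python3 - <<'E'
from h import *
import cv2
s=capture("side")[:,:,::-1];w=capture("wrist")[:,:,::-1]
a=cv2.resize(s[170:300,180:310],(400,400),interpolation=2)
b=cv2.resize(w[120:320,180:380],(400,400),interpolation=2)
cv2.imwrite("pics/s6.png",np.hstack([a,b]))
E
```

```text
(no output)
```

View pics/s6.png

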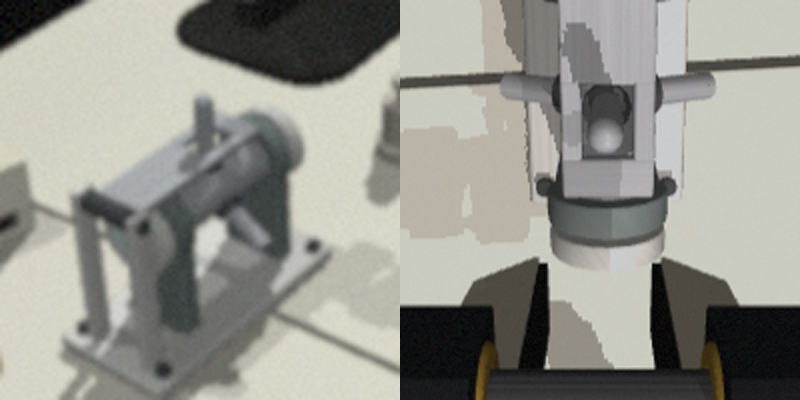

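The bar is level, with the port standing through the slot at (607,135) and everything clear. Handing in.

```bash
python3 -c "
from plant import *
print(close_job())"
```

```text
the job is handed in; nothing more can be done
None
```

The job is handed in at about 21 s: the port is upright to about 0.02 rad by camera, the bar is down on its stop with the port through the slot, and the arm is clear; the hand-in returned no verdict.

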